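# Scan the green specimen box

## Task

Scan the specimen box with the green lid: pick up the yellow hand scanner and hold it level and still, its window straight above the middle of that box's barcode label and about 8 cm over it, for two seconds. Then set the scanner back down flat in the middle of its black rubber mat, without dropping it, and let go; do not shift the green box.

Things in the scene. Friction and masses are not known exactly. Their poses are not given: they have to be found in the camera images.
- scanner: yellow hand scanner, loose, 170 g. Bar handle: x -77 to 43 mm, 34 mm wide along y, z 14 to 44 mm; black head with yellow top at the +x end: x 42 to 90 mm, 66 mm wide, z 0 to 44 mm. Lies level on the mat. Origin on its underside, within 10 mm of its centre of mass seen from above; x along the handle to the head, z up. Grip the handle across y near the origin.
- scanner_window (a point): centre of the red window under the scanner's head: 66 mm along the scanner's x from its origin, level with its underside. Looks along the scanner's -z, straight down when level. Axes as the scanner's.
- green_label (a point): middle of the white barcode label (40 x 66 mm, flat) on top of the green-lidded box. Box: loose, 350 g, 90 mm (x) by 120 mm (y), 35 mm high; the label lies 15 mm in x and 15 mm in y from the lid's middle. Axes as the box's, z up. Like boxes with blue and red lids stand near; which stands where varies.
- mat: black rubber mat fixed to the bench, 260 mm along its x, 220 mm along its y, 4 mm thick; origin at the centre of its underside. The scanner starts on it.
Mind the look-alikes: they are no part of the job. There is more than one size of the scanner; the one meant has the size given above.

How it is judged:
By the outcome, as a careful person would: the job done as asked, in the order asked, and still so for the second after the job is handed in, with the robot touching nothing.
It also fails if it takes over 51 s, if anything falls off the work surface, if the arm or the gripper's body presses on something with over 40 N, if the wrist force passes 120 N, or if a joint passes its speed limit or range.

## Robot

A 6-joint arm with a two-finger parallel gripper is mounted at the origin on the work surface. World frame = base frame: x ahead of the robot, y to its left, z up, the work surface at z = 0. Lengths are in m, angles in rad, forces in N, time in s.
With the tool pointing down it reaches from about 0.375 to 0.9 m from the base axis. Payload 3.1 kg.
Tool frame: the origin (TCP) lies at the very end of the fingers, on their centre line; the grasp point (between the pads) lies 19 mm behind it; x points along the fingers, y is the direction in which the jaws open and shut, and the axes are right-handed (so a half turn about x gives the same grasp; the last joint's range is limited). The gripper opens to 85 mm and grips with 20 to 120 N. Pads are 22 mm wide; open, the fingers measure 114 mm over their backs; the gripper's body (76 mm by 85 mm) begins 54 mm behind the grasp point. The pads swing forward as they close: fully open they stand 13 mm farther back than shut.
Start: joints at [-1.425, 0.527, 1.433, -0, 1.181, -0.178], TCP at [0.199, -0.592, 0.231] pointing down, gripper open.
Joint ranges: [-3.08, 3.08], [-0.75, 2.2], [0.22, 2.44], [-1.43, 4.57], [0, 2.65], [-2.85, 2.85]. Speed limits (rad/s): [2.79, 2.79, 3.14, 3.14, 3.14, 3.14].

## Interface

Orientations are given as a unit quaternion [x, y, z, w].
In Python, from station import manip gives the robot as it stands.
- The arm moves only by the shell command python3 -m jog 'ROWS' [FORCE]. ROWS is a JSON object of lists of equal length, an entry for each row: "linear": the shift along the tool's x, y, z in cm, a list of three; "twist": the turn about the tool's x in rad; "claw": the opening, from -1 (shut) to 1 (fully open). A call has 1 to 20 rows; each row is the pose to reach, as a shift and turn from the pose commanded when the call began, along the tool's axes at that moment; what a row does not reach only later rows make up. A row lasts 1/12 s, in which the tool goes at most 41.7 mm and 7.16 degrees, less where a joint would pass 70% of its speed; a pose out of reach is approached as far as the arm can. A call with a gripper value outside its range is refused whole. The fingers move at their own pace and stop on an object; FORCE is the grip in N (left out, the last holds). Time passes only in rows, so rows that repeat a pose let the fingers close. It gives the time, the measured TCP pose, the force and the opening at its end, in the units of the state.
- manip.sense(): the state, without advancing time (a new reading comes with each control period).
- manip.snapshot(name): name is "scene" or "top" or "wrist"; returns a dict with "pixels" (400x640x3 uint8, red, green, blue), "camera_matrix" (3x3 intrinsics, pixels), "k1" (the pictures are not rectified: a ray, as slopes to the right and down, at radius r is drawn at 1 + k1 r^2 times it, then the intrinsics apply), "R" (3x3) and "t" (3): a world point X has camera coordinates R X + t. Camera axes: x right, y down, z forward; pixel columns grow to the right and rows downward; lengths in m; the calibration is good to about 2 mm. A picture is of the moment at which its call begins. There is no depth.
- manip.sign_off(): hands the job in, once; it reports no verdict.
The state is a dict: "t": time; "q": joint angles; "qd": joint speeds; "tau": joint torques, N m; "tcp_pos": TCP position; "tool_rot": TCP orientation; "force": force on the tool from outside, world axes, zero at the start; "ft_torque": the same for the moment, N m; "finger_gap": opening from 0.0 (shut) to 1.0 (fully open).
Only numpy, scipy, OpenCV 4.12 (cv2) and the standard library are available. Lean on these libraries where they do the work, as an engineer would, in place of code of your own. Each camera call takes 0.05 s, during which the arm holds its last target.

## Working session

There is one attempt and no reset: what is moved stays moved. The work goes in short steps, Python scripts to look and compute and a shell command to move; the robot and the scene stay as the last step left them, time stands still between calls to the robot, and variables do not carry over. Pictures are saved under pics/ and viewed, and the job is handed in when it is done.

```bash
ls; mkdir -p pics; python3 - <<'E'
from station import manip
import cv2,numpy as np
print(manip.sense())
for n in ["scene","top","wrist"]:
    s=manip.snapshot(n); cv2.imwrite(f"pics/{n}0.png",s["pixels"][:,:,::-1])
    print(n,s["camera_matrix"],s["k1"],s["R"],s["t"])
E
```

```text
pics
{'t': 0.0, 'q': array([-1.42548860e+00,  5.28490142e-01,  1.43390563e+00, -1.84517713e-05,
        1.18138242e+00, -1.78490476e-01]), 'qd': array([ 0.00010014,  0.00043305, -0.00017179,  0.00011627,  0.00063748,
        0.00058996]), 'tau': array([ 1.48198182e-03, -4.42347407e+01, -1.78025508e+01, -1.27467956e-04,
        8.37980508e-03,  9.82942879e-06]), 'tcp_pos': array([ 0.19877957, -0.59179281,  0.23031782]), 'tool_rot': array([ 0.69786588,  0.11475558, -0.6978523 ,  0.11321018]), 'force': array([ 0.25017166, -0.39203464, -0.45042228]), 'ft_torque': array([ 0.02468551, -0.00490364, -0.00982055]), 'finger_gap': 0.9991476558276784}
scene [[443.02919308   0.         315.80116231]
 [  0.         443.02919308 192.96023963]
 [  0.           0.           1.        ]] -0.10491751569183505 [[ 0.58112346  0.81352719 -0.02165741]
 [ 0.44540334 -0.34021043 -0.82817434]
 [-0.68111041  0.47162525 -0.56005199]] [-0.24498888 -0.13610995  1.39791132]
top [[487.64412377   0.         321.45373196]
 [  0.         487.64412377 193.14911022]
 [  0.           0.           1.        ]] -0.0703680421435624 [[ 4.65246100e-04 -9.99853764e-01 -1.70948422e-02]
 [-9.85986549e-01  2.39317433e-03 -1.66807668e-01]
 [ 1.66824186e-01  1.69328911e-02 -9.85841249e-01]] [-0.01707054  0.42471511  1.36638617]
wrist [[356.44042023   0.         313.10674944]
 [  0.         356.44042023 201.38371307]
 [  0.           0.           1.        ]] -0.009179661536065633 [[ 0.31974215 -0.94750379 -0.0012364 ]
 [-0.91508412 -0.30913979  0.25894718]
 [-0.24573565 -0.08166492 -0.96589069]] [-0.62384039 -0.03457915  0.37820905]
```

View pics/scene0.png

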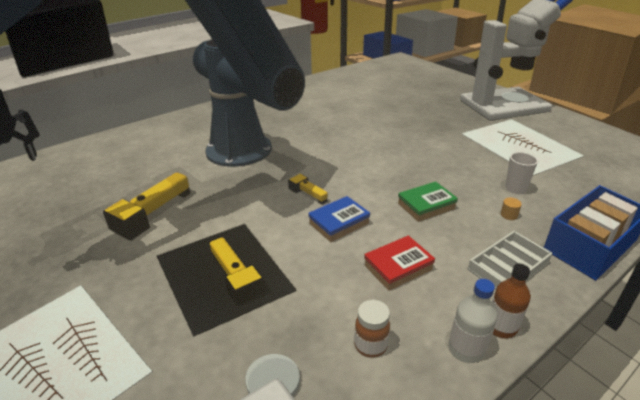

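View pics/top0.png

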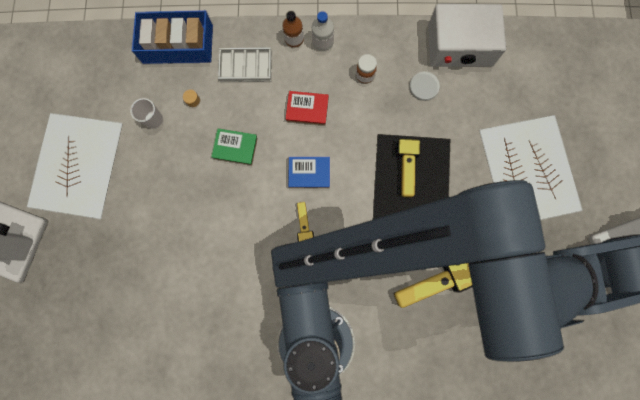

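View pics/wrist0.png

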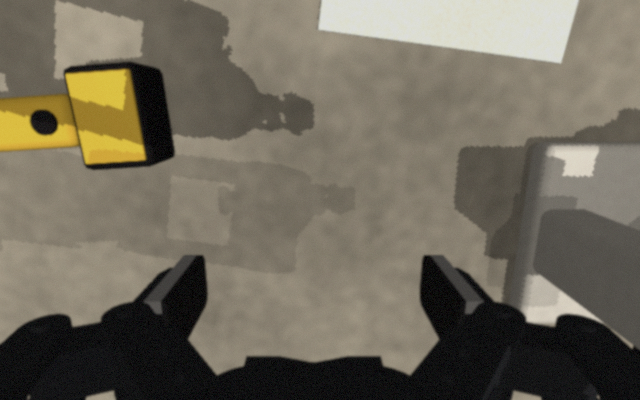

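The top picture shows the scanner on the black mat at about (408,165), with its head up at (409,147). The green box is at (234,146) and its label at (230,140). The yellow lookalikes are at (305,220) and (430,290), both off the mat. Next I'll measure.

```bash
cat > h.py <<'E'
import cv2,numpy as np
from station import manip
def ray(s,uv):
    K=s["camera_matrix"];uv=np.atleast_2d(np.array(uv,float))
    d=np.array([s["k1"],0,0,0,0.])
    n=cv2.undistortPoints(uv.reshape(-1,1,2),K,d).reshape(-1,2)
    R=np.array(s["R"]);t=np.array(s["t"])
    D=np.c_[n,np.ones(len(n))]@R
    return -R.T@t,D
def onz(s,uv,z):
    c,D=ray(s,uv); return c+D*((z-c[2])/D[:,2])[:,None]
def proj(s,X):
    X=np.atleast_2d(np.array(X,float));R=np.array(s["R"]);t=np.array(s["t"])
    return cv2.projectPoints(X,cv2.Rodrigues(R)[0],t,s["camera_matrix"],np.array([s["k1"],0,0,0,0.]))[0].reshape(-1,2)
def hsv(s): return cv2.cvtColor(s["pixels"],cv2.COLOR_RGB2HSV)
def big(m,roi=None):
    if roi is not None:
        k=np.zeros_like(m);x0,y0,x1,y1=roi;k[y0:y1,x0:x1]=m[y0:y1,x0:x1];m=k
    cs,_=cv2.findContours(m,cv2.RETR_EXTERNAL,cv2.CHAIN_APPROX_NONE)
    return max(cs,key=cv2.contourArea)
E
python3 - <<'E'
from h import *
T=manip.snapshot("top");S=manip.snapshot("scene")
def show(s,roi,f,n):
    x0,y0,x1,y1=roi; cv2.imwrite(n,cv2.resize(s["pixels"][y0:y1,x0:x1,::-1],None,fx=f,fy=f,interpolation=cv2.INTER_CUBIC))
show(T,(365,125,465,225),6,"pics/t_mat.png")
show(S,(150,215,310,335),5,"pics/s_mat.png")
show(T,(200,115,270,175),8,"pics/t_green.png")
show(S,(385,170,475,230),8,"pics/s_green.png")
for nm,s,roi,roig in (("top",T,(380,130,440,205),(205,120,262,170)),("scene",S,(195,225,270,300),(390,175,465,225))):
    H=hsv(s)
    y=cv2.inRange(H,(18,110,90),(35,255,255)); c=big(y,roi); r=cv2.minAreaRect(c)
    print(nm,"yellow",r, "world48",onz(s,cv2.boxPoints(r),.048)[:,:2].round(4).tolist())
    g=cv2.inRange(H,(45,80,40),(85,255,255)); c=big(g,roig); r=cv2.minAreaRect(c)
    print(nm,"green",r,onz(s,cv2.boxPoints(r),.035)[:,:2].round(4).tolist())
    w=cv2.inRange(H,(0,0,135),(180,60,255))
    k=np.zeros_like(w); cv2.drawContours(k,[cv2.convexHull(c)],-1,255,-1); w&=k; w=cv2.morphologyEx(w,cv2.MORPH_CLOSE,np.ones((5,5)))
    c=big(w); r=cv2.minAreaRect(c); 
    print(nm,"label",r,onz(s,cv2.boxPoints(r),.035)[:,:2].round(4).tolist(), onz(s,r[0],.035).round(4))
E
```

```text
top yellow ((409.0, 167.5), (57.0, 20.0), 90.0) world48 [[0.5815, -0.2428], [0.5814, -0.301], [0.4137, -0.2952], [0.4138, -0.2382]]
top green ((233.98648071289062, 146.08108520507812), (41.09974670410156, 30.4138126373291), 9.462323188781738) [[0.5311, 0.3062], [0.6226, 0.295], [0.6008, 0.1735], [0.5102, 0.1859]]
top label ((228.04054260253906, 137.7567596435547), (26.3038387298584, 16.604297637939453), 9.462321281433105) [[0.5733, 0.3005], [0.6235, 0.2944], [0.6095, 0.2164], [0.5596, 0.223]] [[0.5914 0.2585 0.035 ]]
scene yellow ((233.03843688964844, 260.80767822265625), (58.520870208740234, 29.67646026611328), 56.3099365234375) world48 [[0.4211, -0.293], [0.4018, -0.2241], [0.5792, -0.2417], [0.5895, -0.3014]]
scene green ((427.9000244140625, 197.20001220703125), (26.87936019897461, 53.4424934387207), 71.56505584716797) [[0.5157, 0.1903], [0.5402, 0.3559], [0.6319, 0.2801], [0.6043, 0.1314]]
scene label ((436.1000061035156, 196.29998779296875), (11.384199142456055, 27.195587158203125), 71.56504821777344) [[0.5584, 0.2292], [0.5718, 0.3117], [0.61, 0.2807], [0.596, 0.202]] [[0.5842 0.255  0.035 ]]
```

View pics/t_mat.png

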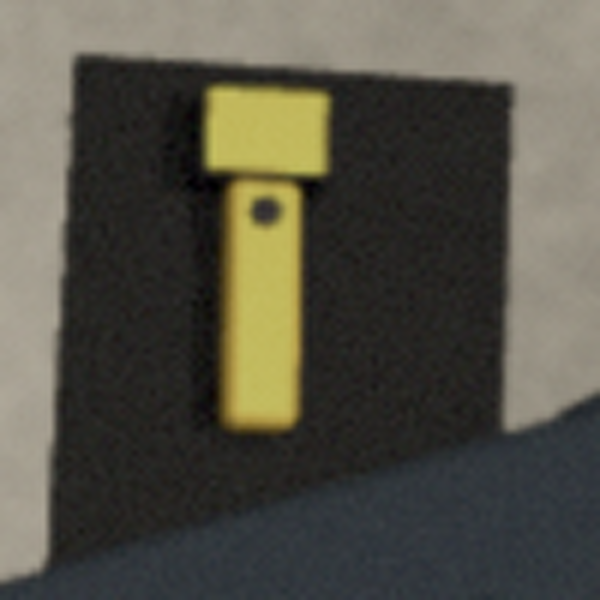

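View pics/s_mat.png

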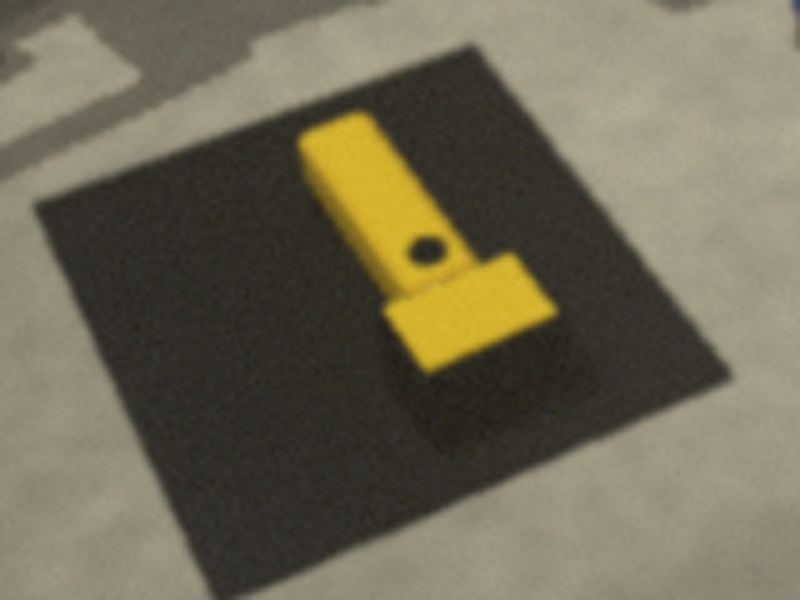

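View pics/t_green.png

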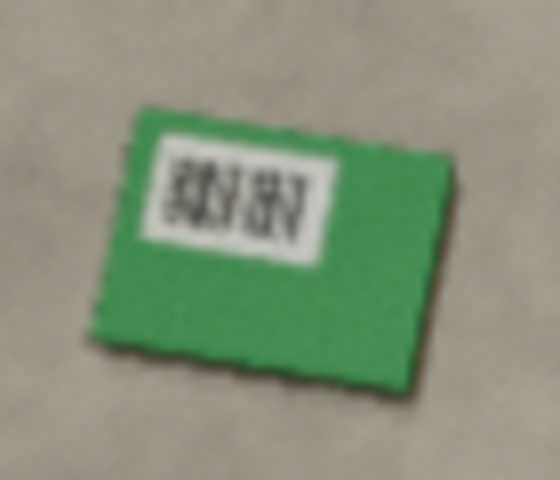

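View pics/s_green.png

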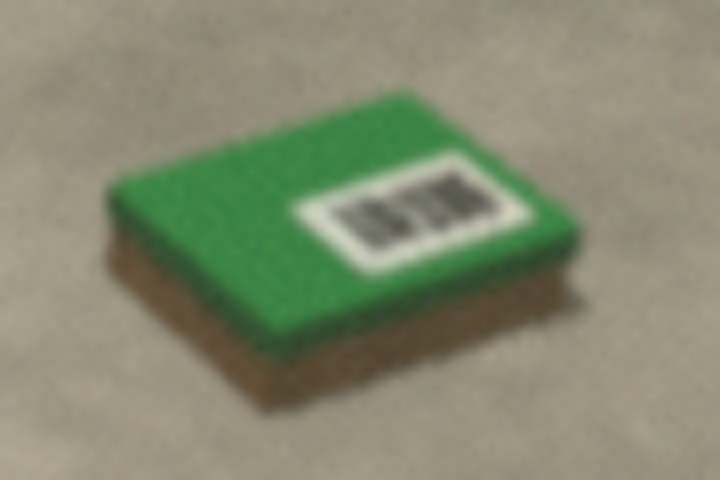

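The crops show the corners clearly: the head top, the mat, the label and the lid. I'll cast them to their planes and compare the two views.

```bash
python3 - <<'E'
from h import *
T=manip.snapshot("top");S=manip.snapshot("scene")
def w(s,p,o,f,z):
    p=(np.array(p,float)+.5)/f-.5+np.array(o); return onz(s,p,z)[:,:2]
def pr(n,P):
    print(n,P.round(4).tolist(),"mean",P.mean(0).round(4),"sides",np.linalg.norm(P-np.roll(P,-1,0),axis=1).round(4),"ang",[round(float(np.degrees(np.arctan2(*(np.roll(P,-1,0)-P)[i][::-1]))),1) for i in range(len(P))])
to=(365,125);so=(150,215);tg=(200,115);sg=(385,170)
pr("mat top",w(T,[(78,57),(512,88),(503,430),(50,565)],to,6,.004))
pr("mat scene",w(S,[(37,206),(475,44),(733,379),(215,602)],so,5,.004))
pr("head top",w(T,[(204,87),(330,90),(328,176),(203,172)],to,6,.048))
pr("head scene",w(S,[(513,252),(558,312),(430,373),(384,309)],so,5,.048))
pr("hend top",w(T,[(226,430),(300,430)],to,6,.048))
pr("hend scene",w(S,[(300,142),(372,112)],so,5,.048))
pr("dot", np.r_[w(T,[(265,211)],to,6,.048),w(S,[(428,251)],so,5,.048)])
pr("lab top",w(T,[(160,135),(340,158),(318,268),(140,242)],tg,8,.035))
pr("lab scene",w(S,[(460,152),(535,214),(370,275),(293,210)],sg,8,.035))
pr("lid top",w(T,[(140,108),(455,153),(410,395),(92,340)],tg,8,.035))
pr("lid scene",w(S,[(110,185),(405,92),(578,230),(275,335)],sg,8,.035))
E
```

```text
mat top [[0.6095, -0.1854], [0.5931, -0.4023], [0.4199, -0.39], [0.3541, -0.1669]] mean [ 0.4941 -0.2862] sides [0.2176 0.1737 0.2327 0.2561] ang [-94.3, 175.9, 106.4, -4.1]
mat scene [[0.3397, -0.3821], [0.3538, -0.1649], [0.6133, -0.1856], [0.594, -0.4024]] mean [ 0.4752 -0.2837] sides [0.2177 0.2604 0.2178 0.2551] ang [86.3, -4.6, -95.1, 175.4]
head top [[0.5812, -0.2416], [0.5796, -0.3026], [0.5368, -0.3001], [0.5389, -0.2399]] mean [ 0.5591 -0.271 ] sides [0.061  0.0429 0.0602 0.0424] ang [-91.5, 176.7, 88.0, -2.3]
head scene [[0.5383, -0.2402], [0.5789, -0.2425], [0.5783, -0.2984], [0.5366, -0.2973]] mean [ 0.5581 -0.2696] sides [0.0406 0.0559 0.0417 0.0572] ang [-3.3, -90.6, 178.5, 88.3]
hend top [[0.4131, -0.2475], [0.413, -0.2826]] mean [ 0.413 -0.265] sides [0.0351 0.0351] ang [-90.1, 89.9]
hend scene [[0.4226, -0.2816], [0.4229, -0.2472]] mean [ 0.4227 -0.2644] sides [0.0344 0.0344] ang [89.4, -90.6]
dot [[0.5196, -0.2692], [0.5172, -0.2679]] mean [ 0.5184 -0.2685] sides [0.0027 0.0027] ang [151.1, -28.9]
lab top [[0.611, 0.2845], [0.6016, 0.2171], [0.5597, 0.224], [0.5701, 0.2904]] mean [0.5856 0.254 ] sides [0.0681 0.0424 0.0672 0.0413] ang [-97.9, 170.7, 81.2, -8.1]
lab scene [[0.5698, 0.294], [0.6078, 0.2857], [0.5987, 0.2197], [0.56, 0.2268]] mean [0.5841 0.2566] sides [0.0388 0.0667 0.0394 0.0679] ang [-12.2, -97.9, 169.6, 81.6]
lid top [[0.6214, 0.2924], [0.6032, 0.1745], [0.5117, 0.1887], [0.533, 0.3067]] mean [0.5673 0.2406] sides [0.1194 0.0926 0.1199 0.0895] ang [-98.8, 171.1, 79.8, -9.2]
lid scene [[0.515, 0.191], [0.5347, 0.307], [0.6218, 0.2896], [0.6025, 0.174]] mean [0.5685 0.2404] sides [0.1177 0.0888 0.1172 0.0891] ang [80.3, -11.3, -99.5, 169.0]
```

```bash
cat >> h.py <<'E'
from scipy.spatial.transform import Rotation as Rt
def go(pos,jaw=None,cmdR=None):
    """shift (cm, tool axes) and twist for TCP at pos; jaw = desired world angle (deg) of tool y modulo 180"""
    st=manip.sense();R=Rt.from_quat(st["tool_rot"]).as_matrix()
    d=R.T@(np.array(pos)-st["tcp_pos"])*100
    print("t",st["t"],"tcp",st["tcp_pos"].round(4),"xaxis",R[:,0].round(4),"yaw of y",np.degrees(np.arctan2(R[1,1],R[0,1])).round(2),"gap",round(st["finger_gap"],3),"F",st["force"].round(2))
    print("lin cm",d.round(2))
    if jaw is not None:
        a=np.radians(jaw);y=R.T@np.array([np.cos(a),np.sin(a),0]);tw=np.arctan2(y[2],y[1]);print("twist",round(tw,3),round((tw+np.pi/2)%np.pi-np.pi/2,3))
E
python3 - <<'E'
from h import *
go((.493,-.268,.2),87.5)
E
```

```text
t 0.35 tcp [ 0.1988 -0.5923  0.2311] xaxis [-1.e-04  5.e-04 -1.e+00] yaw of y -71.45 gap 1.0 F [ 0.25 -0.68 -0.11]
lin cm [  3.12 -21.39 -38.21]
twist -2.774 0.367
```

```bash
python3 -m jog '{"linear":[[0,-1,-1.8],[0,-2.5,-4.5],[0.5,-4.5,-8],[1,-6.5,-11.6],[1,-8.5,-15.2],[1.5,-10.5,-18.8],[2,-12.5,-22.3],[2,-14.5,-25.9],[2.5,-16.5,-29.5],[3,-18.5,-33],[3.1,-20,-35.8],[3.1,-21,-37.5],[3.1,-21.4,-38.2],[3.1,-21.4,-38.2],[3.1,-21.4,-38.2]],"twist":[0.03,0.06,0.1,0.15,0.2,0.25,0.3,0.34,0.367,0.367,0.367,0.367,0.367,0.367,0.367],"claw":[1,1,1,1,1,1,1,1,1,1,1,1,1,1,1]}'
python3 - <<'E'
from h import *
go((.493,-.268,.015),87.5)
W=manip.snapshot("wrist");cv2.imwrite("pics/w1.png",W["pixels"][:,:,::-1])
T=manip.snapshot("top");cv2.imwrite("pics/t1.png",T["pixels"][:,:,::-1])
E
```

```text
t: 1.6
tcp_pos: [0.4927, -0.2685, 0.2004]
tool_rot: [-0.707, 0.015, 0.707, 0.015]
force: [0.2, -0.8, 0.1]
finger_gap: 1.001
t 1.6 tcp [ 0.4927 -0.2685  0.2004] xaxis [-3.e-04 -7.e-04 -1.e+00] yaw of y -92.44 gap 1.001 F [ 0.19 -0.81  0.12]
lin cm [18.54 -0.07 -0.03]
twist -3.14 0.001
```

View pics/w1.png

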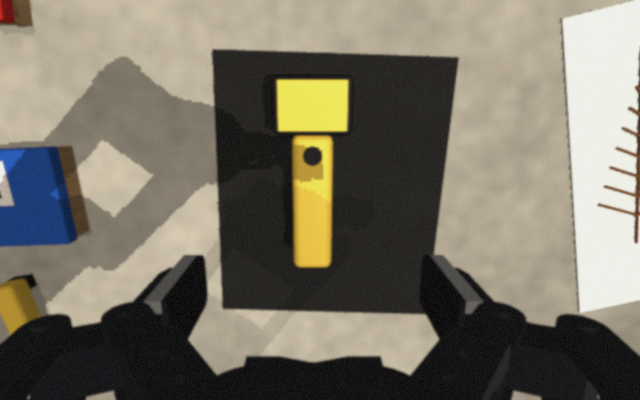

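View pics/t1.png

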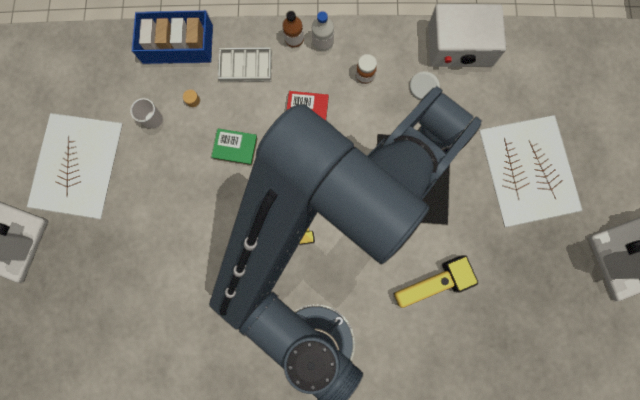

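The wrist picture shows the whole mat, with corners near (213,50), (458,58) and (222,307). The scanner's head spans (276–350, 79–132), and its handle ends at y≈267.

```bash
python3 - <<'E'
from h import *
W=manip.snapshot("wrist")
H=hsv(W)
y=cv2.inRange(H,(15,120,110),(38,255,255)); 
c=big(y,(240,60,380,280));x=c[:,0,:]
print("bbox",cv2.boundingRect(c))
P=np.array([(276,79),(350,79),(350,132),(277.5,132)]);w=onz(W,P,.048)[:,:2];print("head",w.round(4).tolist(),w.mean(0).round(4))
w=onz(W,[(293,265),(332,265)],.048)[:,:2];print("hend",w.round(4).tolist(),w.mean(0))
w=onz(W,[(292,150),(333,150),(293,250),(332,250)],.046)[:,:2];print("handle sides",w.round(4).tolist())
w=onz(W,[(213,50),(458,58),(435,313),(222,307)],.004)[:,:2];print("mat",w.round(4).tolist(),w.mean(0))
for r in (150,200,250):
    u=x[x[:,1]==r][:,0]; print(r,u.min(),u.max())
cv2.imwrite("pics/w1c.png",cv2.resize(W["pixels"][40:320,200:470,::-1],None,fx=2.1,fy=2.1,interpolation=cv2.INTER_CUBIC))
E
```

```text
bbox (292, 134, 40, 133)
head [[0.5791, -0.2438], [0.5766, -0.302], [0.5355, -0.3013], [0.5381, -0.2422]] [ 0.5573 -0.2723]
hend [[0.4197, -0.248], [0.4182, -0.2832]] [ 0.41893476 -0.26560458]
handle sides [[0.5227, -0.253], [0.5212, -0.2871], [0.4334, -0.2487], [0.4319, -0.2837]]
mat [[0.6091, -0.1855], [0.5932, -0.4032], [0.3361, -0.3943], [0.3535, -0.1656]] [ 0.47300392 -0.28713818]
150 292 331
200 292 331
250 293 330
```

View pics/w1c.png

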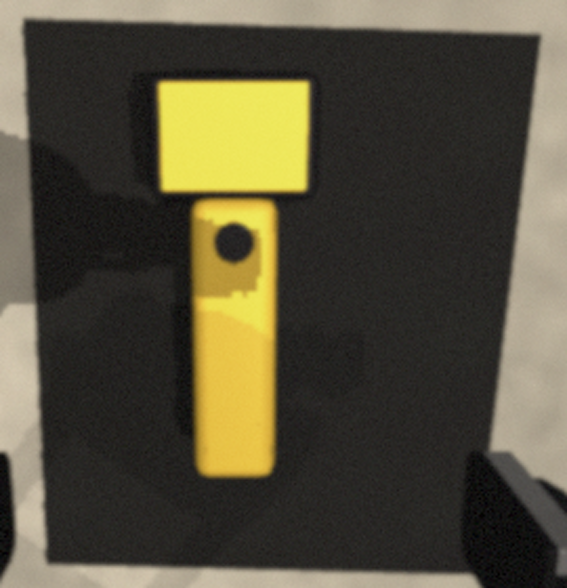

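Three views agree: scanner origin at about (0.492, −0.268) with yaw −2.4°, and mat centre at about (0.4735, −0.284). Descending to grasp.

```bash
python3 -m jog '{"linear":[[1,0,0],[3,0,0],[5.5,0,0],[8,0,0],[10.5,0,0],[13,0,0],[15,0,0],[16.5,0,0],[17.5,0,0],[18.2,0,0],[18.5,0,0],[18.5,0,0],[18.5,0,0],[18.5,0,0]],"twist":[0,0,0,0,0,0,0,0,0,0,0,0,0,0],"claw":[1,1,1,1,1,1,1,1,1,1,1,1,1,1]}'
python3 - <<'E'
from h import *
go((.492,-.2685,.015),87.5)
W=manip.snapshot("wrist");cv2.imwrite("pics/w2.png",W["pixels"][:,:,::-1])
E
```

```text
t: 2.92
tcp_pos: [0.4935, -0.2686, 0.0162]
tool_rot: [0.707, -0.016, -0.706, -0.015]
force: [0.2, 0.1, 0.0]
finger_gap: 0.999
t 2.9167 tcp [ 0.4935 -0.2686  0.0162] xaxis [ 0.0015 -0.0012 -1.    ] yaw of y -92.48 gap 0.999 F [0.15 0.07 0.01]
lin cm [0.12 0.   0.15]
twist -3.141 0.0
```

View pics/w2.png

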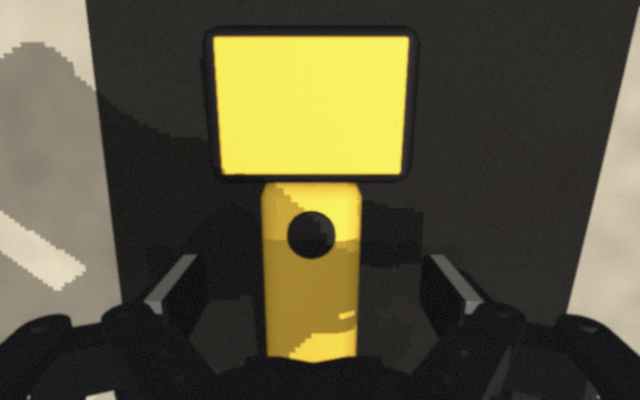

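The handle (x≈263–358) sits centred between the jaws. Closing.

```bash
python3 -m jog '{"linear":[[0,0,0],[0,0,0],[0,0,0],[0,0,0],[0,0,0],[0,0,0],[0,0,0],[0,0,0],[0,0,0],[0,0,0],[0,0,0],[0,0,0]],"twist":[0,0,0,0,0,0,0,0,0,0,0,0],"claw":[-0.1,-0.2,-0.4,-0.6,-0.8,-1,-1,-1,-1,-1,-1,-1]}' 60
python3 - <<'E'
from h import *
go((.4935,-.2686,.13),87.5)
W=manip.snapshot("wrist");cv2.imwrite("pics/w3.png",W["pixels"][:,:,::-1])
E
```

```text
t: 3.97
tcp_pos: [0.4932, -0.2682, 0.0157]
tool_rot: [0.707, -0.015, -0.707, -0.015]
force: [1.3, 1.1, 5.2]
finger_gap: 0.392
t 3.9667 tcp [ 0.4932 -0.2682  0.0157] xaxis [ 5.e-04 -3.e-04 -1.e+00] yaw of y -92.47 gap 0.392 F [1.34 1.06 5.16]
lin cm [-11.43   0.05  -0.04]
twist -3.141 0.0
```

View pics/w3.png

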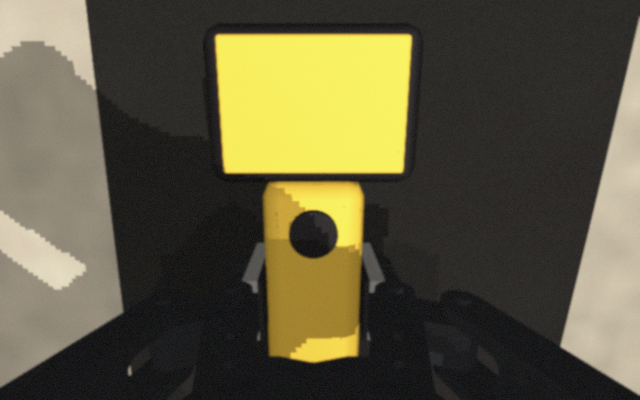

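Gap 0.392 is about 33 mm, which matches the 34 mm handle. Lifting.

```bash
python3 -m jog '{"linear":[[-0.3,0,0],[-0.8,0,0],[-1.6,0,0],[-2.8,0,0],[-4.3,0,0],[-6,0,0],[-8,0,0],[-10,0,0],[-11.5,0,0],[-13,0,0],[-13.7,0,0],[-14,0,0],[-14,0,0],[-14,0,0],[-14,0,0]],"twist":[0,0,0,0,0,0,0,0,0,0,0,0,0,0,0],"claw":[-1,-1,-1,-1,-1,-1,-1,-1,-1,-1,-1,-1,-1,-1,-1]}'
python3 - <<'E'
from h import *
go((.52,.2565,.14),87.5)
W=manip.snapshot("wrist");cv2.imwrite("pics/w4.png",W["pixels"][:,:,::-1])
S=manip.snapshot("scene");cv2.imwrite("pics/s4.png",S["pixels"][:,:,::-1])
E
```

```text
t: 5.27
tcp_pos: [0.4923, -0.2676, 0.1544]
tool_rot: [-0.706, 0.015, 0.708, 0.016]
force: [-0.1, -0.2, -1.3]
finger_gap: 0.389
t 5.2667 tcp [ 0.4923 -0.2676  0.1544] xaxis [-0.0016  0.0014 -1.    ] yaw of y -92.48 gap 0.389 F [-0.13 -0.19 -1.29]
lin cm [  1.51 -52.48  -0.5 ]
twist -3.141 0.0
```

View pics/w4.png

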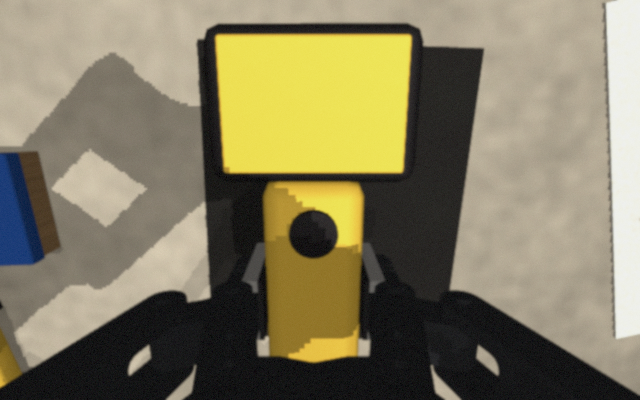

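View pics/s4.png

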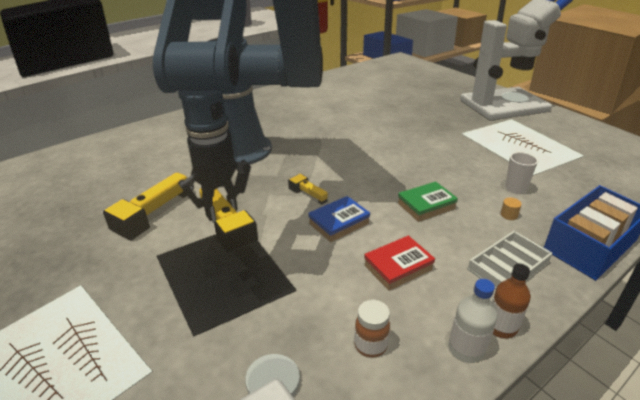

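The scanner is lifted and level, and its head looks the same in the wrist view as it did at grasp. The mat is empty and the green box hasn't moved, at (428,198) in the scene picture. I'll compute where the window sits relative to the tool.

```bash
python3 - <<'E'
from h import *
W=manip.snapshot("wrist");st=manip.sense();z=st["tcp_pos"][2]-.0157+.048
R=Rt.from_quat(st["tool_rot"]).as_matrix()
w=onz(W,[(215,34),(412,34),(407,174),(221,174)],z);d=w.mean(0)-st["tcp_pos"]
print(w.round(4).tolist(),"head centre rel tcp",d.round(4),np.linalg.norm(d[:2]),np.degrees(np.arctan2(d[1],d[0])))
print("tcp target",np.array([.585,.2545])-d[:2])
go((.585-d[0],.2545-d[1],.1267))
E
```

```text
[[0.5788, -0.2431, 0.1867], [0.5764, -0.2993, 0.1867], [0.5358, -0.2989, 0.1867], [0.5383, -0.2404, 0.1867]] head centre rel tcp [ 0.0648 -0.0026  0.0323] 0.06485201204661457 -2.328402707887572
tcp target [0.52020153 0.25713475]
t 5.4167 tcp [ 0.4925 -0.2678  0.1544] xaxis [-0.0014  0.0012 -1.    ] yaw of y -92.48 gap 0.386 F [-0.07 -0.2  -2.12]
lin cm [  2.83 -52.56  -0.5 ]
```

```bash
python3 -m jog '{"linear":[[0,-0.5,0],[0,-1.5,0],[0,-3,0],[0,-5.5,0],[0,-8.5,-0.1],[0,-12,-0.1],[0,-15.5,-0.1],[0,-19,-0.2],[0.2,-22.5,-0.2],[0.4,-26,-0.3],[0.6,-29.5,-0.3],[0.8,-33,-0.3],[1,-36.5,-0.4],[1.2,-40,-0.4],[1.3,-43.5,-0.4],[1.4,-46.5,-0.4],[1.5,-49,-0.5],[1.5,-51,-0.5],[1.5,-52.2,-0.5],[1.5,-52.6,-0.5]],"twist":[0,0,0,0,0,0,0,0,0,0,0,0,0,0,0,0,0,0,0,0],"claw":[-1,-1,-1,-1,-1,-1,-1,-1,-1,-1,-1,-1,-1,-1,-1,-1,-1,-1,-1,-1]}'
python3 -m jog '{"linear":[[0,0,0],[0,0,0],[0,0,0],[0,0,0]],"twist":[0,0,0,0],"claw":[-1,-1,-1,-1]}'
python3 - <<'E'
from h import *
go((.5202,.2571,.1267),87.5)
for n in ("wrist","top","scene"):
    W=manip.snapshot(n);cv2.imwrite(f"pics/{n}5.png",W["pixels"][:,:,::-1])
    if n=="scene":cv2.imwrite("pics/s5c.png",cv2.resize(W["pixels"][110:230,340:500,::-1],None,fx=5,fy=5,interpolation=cv2.INTER_CUBIC))
E
```

```text
t: 7.08
tcp_pos: [0.5194, 0.2598, 0.1403]
tool_rot: [-0.707, 0.014, 0.707, 0.014]
force: [1.3, -0.0, -1.6]
finger_gap: 0.387
t: 7.42
tcp_pos: [0.5207, 0.256, 0.1403]
tool_rot: [-0.707, 0.016, 0.707, 0.016]
force: [-0.7, 0.0, -1.4]
finger_gap: 0.392
t 7.4167 tcp [0.5207 0.256  0.1403] xaxis [-4.e-04 -3.e-04 -1.e+00] yaw of y -92.57 gap 0.392 F [-0.71  0.04 -1.42]
lin cm [ 1.36 -0.11  0.05]
twist 3.14 -0.001
```

View pics/wrist5.png

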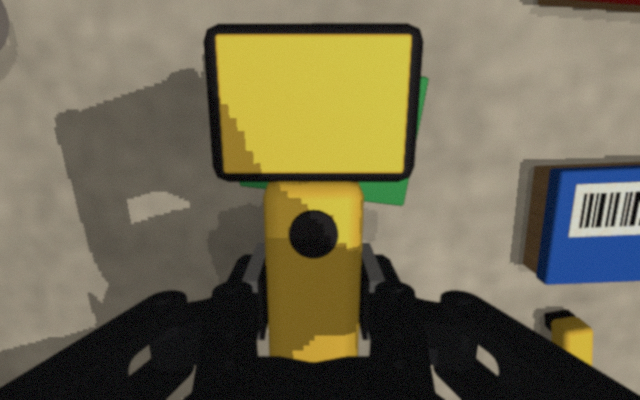

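View pics/s5c.png

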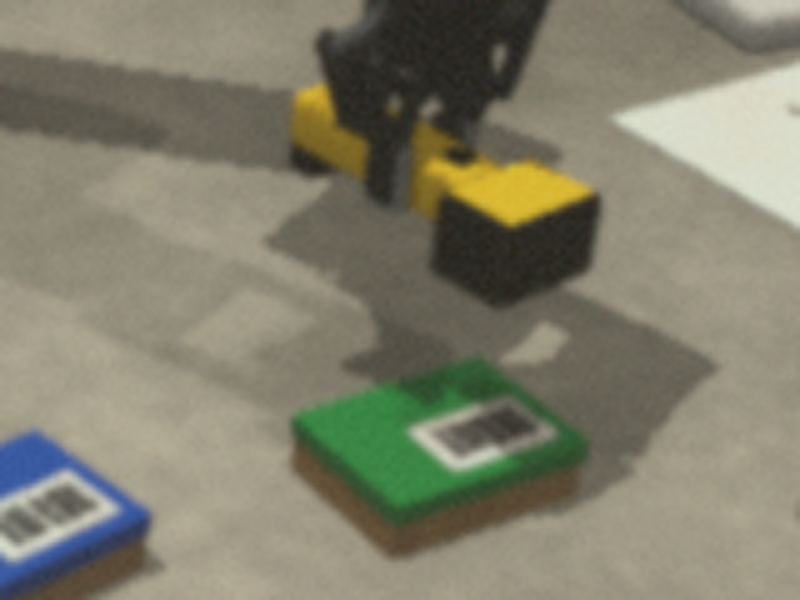

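View pics/top5.png

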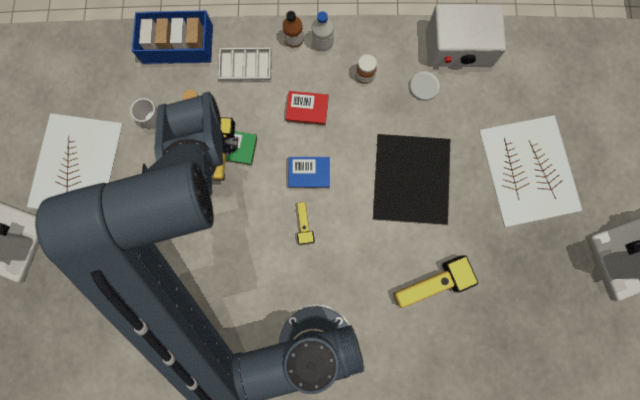

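Head hovers over the label, and the green box hasn't moved. The top view now shows the whole mat at (375–450, 135–223). I'll go down 1.4 cm and then check before counting the hold.

```bash
python3 -m jog '{"linear":[[0.2,0,0],[0.5,0,0],[0.9,0,0],[1.2,0,0],[1.4,0,0],[1.4,0,0],[1.4,0,0],[1.4,0,0],[1.4,0,0],[1.4,0,0]],"twist":[0,0,0,0,0,0,0,0,0,0],"claw":[-1,-1,-1,-1,-1,-1,-1,-1,-1,-1]}'
python3 - <<'E'
from h import *
go((.5202,.2571,.1267),87.5)
W=manip.snapshot("wrist");S=manip.snapshot("scene");T=manip.snapshot("top")
go((.5202,.2571,.1267),87.5)
cv2.imwrite("pics/w6.png",W["pixels"][:,:,::-1])
cv2.imwrite("pics/s6c.png",cv2.resize(S["pixels"][110:230,340:500,::-1],None,fx=5,fy=5,interpolation=cv2.INTER_CUBIC))
# mat from top
H=hsv(T);m=cv2.inRange(H,(0,0,0),(180,255,75));c=big(m,(365,125,460,235));r=cv2.minAreaRect(c);
h=cv2.approxPolyDP(cv2.convexHull(c),4,True)[:,0,:];P=onz(T,h,.004)[:,:2];print("mat",h.tolist(),P.round(4).tolist(),P.mean(0).round(4))
M=np.zeros(m.shape,np.uint8);cv2.drawContours(M,[c],-1,255,-1);ys,xs=np.nonzero(M);print("mat centroid",onz(T,np.c_[xs,ys],.004)[:,:2].mean(0).round(4))
# expected lid corners in wrist
L=[]
for dx,dy in ((-45,-60),(45,-60),(45,60),(-45,60)):
    a=np.radians(-9.5);L.append([.5680+(dx*np.cos(a)-dy*np.sin(a))/1e3,.2405+(dx*np.sin(a)+dy*np.cos(a))/1e3,.035])
print("lid in wrist",proj(W,L).round(1).tolist())
z=manip.sense()["tcp_pos"][2]+.0323
w=onz(W,[(215,34),(412,34),(407,174),(221,174)],z);print("head wrist",w.mean(0).round(4))
E
```

```text
t: 8.4
tcp_pos: [0.5208, 0.2573, 0.1265]
tool_rot: [0.707, -0.015, -0.707, -0.015]
force: [-0.1, -0.7, -1.9]
finger_gap: 0.388
t 8.4 tcp [0.5208 0.2573 0.1265] xaxis [ 4.e-04  1.e-04 -1.e+00] yaw of y -92.47 gap 0.388 F [-0.09 -0.68 -1.87]
lin cm [-0.02  0.02  0.06]
twist -3.141 0.001
t 8.55 tcp [0.5207 0.2573 0.1265] xaxis [ 2.e-04  1.e-04 -1.e+00] yaw of y -92.48 gap 0.386 F [ 0.36 -0.18 -3.08]
lin cm [-0.02  0.02  0.05]
twist -3.141 0.0
mat [[378, 134], [449, 139], [447, 223], [373, 218]] [[0.6097, -0.1866], [0.5939, -0.3996], [0.341, -0.3826], [0.3563, -0.1671]] [ 0.4752 -0.284 ]
mat centroid [ 0.4725 -0.2836]
lid in wrist [[413.5, 210.8], [441.7, 73.2], [249.4, 47.4], [238.9, 189.7]]
head wrist [0.5856 0.2546 0.1588]
```

View pics/w6.png

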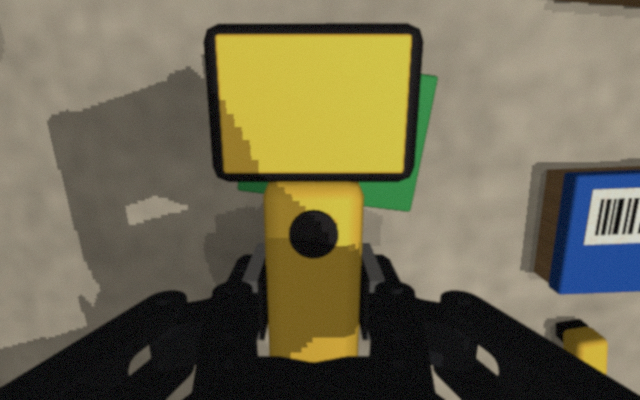

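View pics/s6c.png

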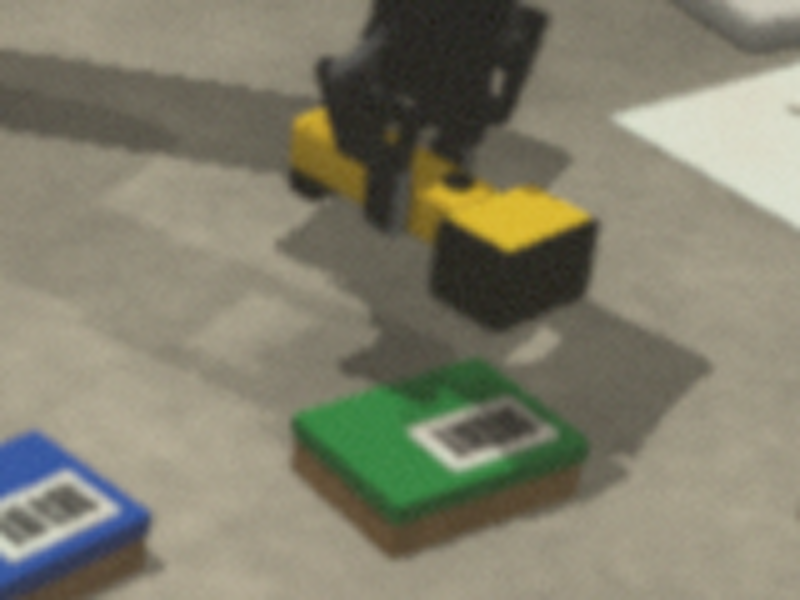

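The predicted lid corners agree with the wrist view to about 2 mm. The head centre is at (0.5856, 0.2546) against the label at (0.585, 0.2545). Holding for about 3 s.

```bash
python3 -m jog '{"linear":[[0,0,0],[0,0,0],[0,0,0],[0,0,0],[0,0,0],[0,0,0],[0,0,0],[0,0,0],[0,0,0],[0,0,0],[0,0,0],[0,0,0],[0,0,0],[0,0,0],[0,0,0],[0,0,0],[0,0,0],[0,0,0],[0,0,0],[0,0,0]],"twist":[0,0,0,0,0,0,0,0,0,0,0,0,0,0,0,0,0,0,0,0],"claw":[-1,-1,-1,-1,-1,-1,-1,-1,-1,-1,-1,-1,-1,-1,-1,-1,-1,-1,-1,-1]}'
python3 -m jog '{"linear":[[0,0,0],[0,0,0],[0,0,0],[0,0,0],[0,0,0],[0,0,0],[0,0,0],[0,0,0],[0,0,0],[0,0,0],[0,0,0],[0,0,0],[0,0,0],[0,0,0],[0,0,0],[0,0,0],[0,0,0],[0,0,0],[0,0,0],[0,0,0]],"twist":[0,0,0,0,0,0,0,0,0,0,0,0,0,0,0,0,0,0,0,0],"claw":[-1,-1,-1,-1,-1,-1,-1,-1,-1,-1,-1,-1,-1,-1,-1,-1,-1,-1,-1,-1]}'
python3 - <<'E'
from h import *
go((.474,-.284,.15),85.6)
E
```

```text
t: 10.22
tcp_pos: [0.5207, 0.2572, 0.1263]
tool_rot: [0.707, -0.015, -0.707, -0.015]
force: [0.2, 0.1, -2.4]
finger_gap: 0.388
t: 11.88
tcp_pos: [0.5207, 0.2572, 0.1263]
tool_rot: [-0.707, 0.015, 0.707, 0.015]
force: [-0.2, -0.3, -2.0]
finger_gap: 0.392
t 11.8833 tcp [0.5207 0.2572 0.1263] xaxis [-0.  0. -1.] yaw of y -92.48 gap 0.392 F [-0.18 -0.25 -2.02]
lin cm [-2.37 54.27  2.32]
twist -3.108 0.034
```

Held for over 3 s at a steady pose. Now back over the mat.

```bash
python3 -m jog '{"linear":[[-0.4,0.5,0],[-1,1.5,0],[-1.6,3,0.1],[-2.2,5.5,0.2],[-2.4,8.5,0.3],[-2.4,12,0.5],[-2.4,15.5,0.6],[-2.4,19,0.8],[-2.4,22.5,1],[-2.4,26,1.2],[-2.4,29.5,1.3],[-2.4,33,1.4],[-2.4,37,1.6],[-2.4,41,1.8],[-2.4,45,2],[-2.4,48.5,2.1],[-2.4,51,2.2],[-2.4,53,2.3],[-2.4,54,2.3],[-2.4,54.3,2.3]],"twist":[0,0,0,0,0,0,0.01,0.01,0.02,0.02,0.03,0.034,0.034,0.034,0.034,0.034,0.034,0.034,0.034,0.034],"claw":[-1,-1,-1,-1,-1,-1,-1,-1,-1,-1,-1,-1,-1,-1,-1,-1,-1,-1,-1,-1]}'
python3 -m jog '{"linear":[[0,0,0],[0,0,0],[0,0,0],[0,0,0],[0,0,0]],"twist":[0,0,0,0,0],"claw":[-1,-1,-1,-1,-1]}'
python3 - <<'E'
from h import *
go((.4745,-.284,.0157),85.6)
W=manip.snapshot("wrist");cv2.imwrite("pics/w7.png",W["pixels"][:,:,::-1])
S=manip.snapshot("scene");cv2.imwrite("pics/s7.png",S["pixels"][:,:,::-1])
E
```

```text
t: 13.55
tcp_pos: [0.4739, -0.2868, 0.1509]
tool_rot: [0.707, -0.029, -0.706, -0.028]
force: [-0.1, 0.1, -2.1]
finger_gap: 0.392
t: 13.97
tcp_pos: [0.4743, -0.2831, 0.1503]
tool_rot: [-0.706, 0.027, 0.707, 0.027]
force: [-0.0, 0.0, -1.7]
finger_gap: 0.388
t 13.9667 tcp [ 0.4743 -0.2831  0.1503] xaxis [-4.e-04  5.e-04 -1.e+00] yaw of y -94.33 gap 0.388 F [-0.    0.01 -1.67]
lin cm [13.46  0.1  -0.03]
twist -3.14 0.001
```

View pics/w7.png

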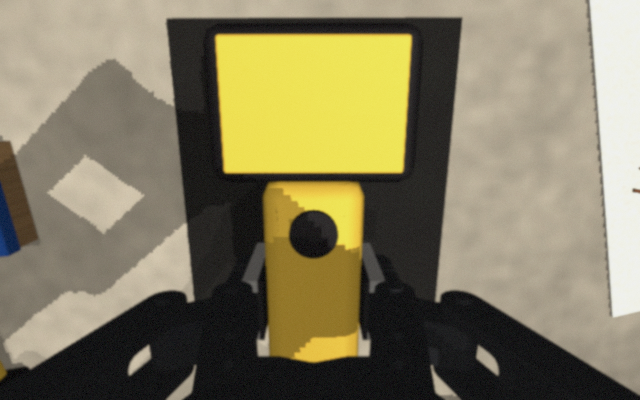

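View pics/s7.png

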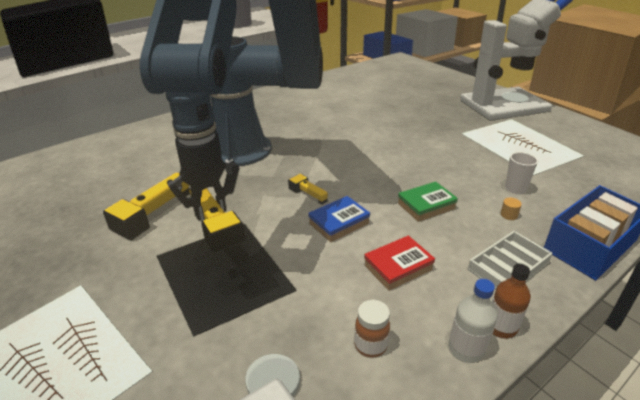

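The scanner is centred on the mat: its edges are at (168–462), with the scanner at x≈313. Lowering to just above it.

```bash
python3 -m jog '{"linear":[[0.5,0,0],[1.5,0,0],[3,0,0],[5,0,0],[7,0,0],[8.8,0,0],[10.2,0,0],[11.4,0,0],[12.2,0,0],[12.7,0,0],[13,0,0],[13.1,0,0],[13.1,0,0],[13.1,0,0],[13.1,0,0],[13.1,0,0]],"twist":[0,0,0,0,0,0,0,0,0,0,0,0,0,0,0,0],"claw":[-1,-1,-1,-1,-1,-1,-1,-1,-1,-1,-1,-1,-1,-1,-1,-1]}'
python3 - <<'E'
from h import *
go((.4745,-.284,.0157),85.6)
E
python3 -m jog '{"linear":[[0.05,0,0],[0.1,0,0],[0.15,0,0],[0.2,0,0],[0.25,0,0],[0.25,0,0],[0.25,0,0],[0.25,0,0]],"twist":[0,0,0,0,0,0,0,0],"claw":[-1,-1,-1,-1,-1,-1,-1,-1]}'
python3 - <<'E'
from h import *
go((.4745,-.284,.0157),85.6)
E
```

```text
t: 15.4
tcp_pos: [0.4745, -0.2845, 0.0199]
tool_rot: [0.707, -0.028, -0.706, -0.027]
force: [-0.3, 0.2, -1.9]
finger_gap: 0.384
t 15.4 tcp [ 0.4745 -0.2845  0.0199] xaxis [ 9.e-04 -8.e-04 -1.e+00] yaw of y -94.42 gap 0.384 F [-0.33  0.17 -1.89]
lin cm [ 0.42 -0.05  0.01]
twist 3.141 -0.0
t: 16.07
tcp_pos: [0.4742, -0.2843, 0.0168]
tool_rot: [-0.707, 0.027, 0.707, 0.027]
force: [-0.5, 0.7, -1.9]
finger_gap: 0.39
t 16.0667 tcp [ 0.4742 -0.2843  0.0168] xaxis [-0.e+00  1.e-04 -1.e+00] yaw of y -94.42 gap 0.39 F [-0.51  0.67 -1.9 ]
lin cm [ 0.11 -0.03 -0.03]
twist 3.141 -0.0
```

Still hanging: Fz is −1.9. Creeping down to touch.

```bash
python3 -m jog '{"linear":[[0.02,0,0],[0.04,0,0],[0.06,0,0],[0.08,0,0],[0.1,0,0],[0.1,0,0],[0.1,0,0],[0.1,0,0]],"twist":[0,0,0,0,0,0,0,0],"claw":[-1,-1,-1,-1,-1,-1,-1,-1]}'
python3 - <<'E'
from h import *
go((.4745,-.284,.0157),85.6)
S=manip.snapshot("scene");cv2.imwrite("pics/s8.png",cv2.resize(S["pixels"][160:340,140:310,::-1],None,fx=3.3,fy=3.3,interpolation=cv2.INTER_CUBIC))
E
```

```text
t: 16.73
tcp_pos: [0.4742, -0.2843, 0.0158]
tool_rot: [-0.707, 0.027, 0.707, 0.027]
force: [-0.3, 0.8, -2.1]
finger_gap: 0.389
t 16.7333 tcp [ 0.4742 -0.2843  0.0158] xaxis [-0.  0. -1.] yaw of y -94.42 gap 0.389 F [-0.33  0.79 -2.08]
lin cm [ 0.01 -0.03 -0.03]
twist 3.141 -0.0
```

View pics/s8.png

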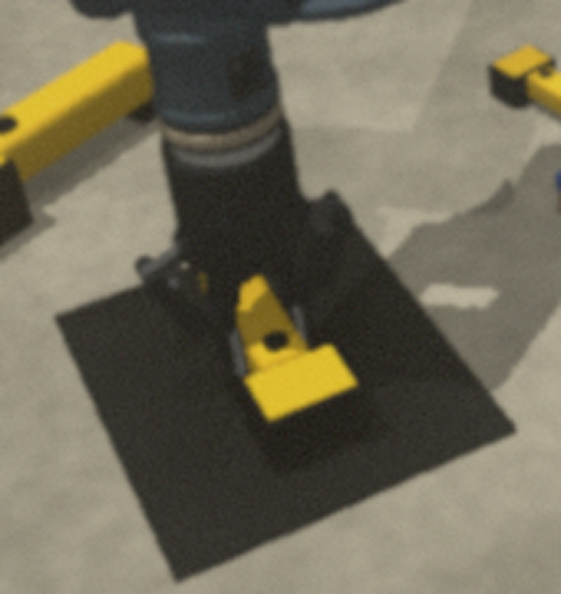

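```bash
python3 -m jog '{"linear":[[0.02,0,0],[0.04,0,0],[0.06,0,0],[0.08,0,0],[0.08,0,0],[0.08,0,0]],"twist":[0,0,0,0,0,0],"claw":[-1,-1,-1,-1,-1,-1]}'
python3 -m jog '{"linear":[[0.02,0,0],[0.04,0,0],[0.06,0,0],[0.08,0,0],[0.08,0,0],[0.08,0,0]],"twist":[0,0,0,0,0,0],"claw":[-1,-1,-1,-1,-1,-1]}'
```

```text
t: 17.28
tcp_pos: [0.4743, -0.2843, 0.0157]
tool_rot: [0.707, -0.027, -0.706, -0.027]
force: [-1.1, 0.1, 5.6]
finger_gap: 0.391
t: 17.78
tcp_pos: [0.4743, -0.2843, 0.0157]
tool_rot: [0.707, -0.027, -0.706, -0.027]
force: [-2.6, 1.4, 10.6]
finger_gap: 0.395
```

Contact at TCP z 0.0157, the same as at grasp. Easing the push, then releasing.

```bash
python3 -m jog '{"linear":[[-0.03,0,0],[-0.06,0,0],[-0.08,0,0],[-0.08,0,0],[-0.08,0,0],[-0.08,0,0],[-0.08,0,0],[-0.08,0,0],[-0.08,0,0],[-0.08,0,0],[-0.08,0,0],[-0.08,0,0]],"twist":[0,0,0,0,0,0,0,0,0,0,0,0],"claw":[-1,-1,-1,-0.25,-0.2,-0.1,0.1,0.3,0.5,0.5,0.5,0.5]}'
python3 - <<'E'
from h import *
go((.4745,-.284,.0157),85.6)
W=manip.snapshot("wrist");cv2.imwrite("pics/w9.png",W["pixels"][:,:,::-1])
E
```

```text
t: 18.78
tcp_pos: [0.4742, -0.2843, 0.0149]
tool_rot: [-0.707, 0.027, 0.707, 0.027]
force: [-0.4, 0.2, 1.0]
finger_gap: 0.754
t 18.7833 tcp [ 0.4742 -0.2843  0.0149] xaxis [-0.  0. -1.] yaw of y -94.43 gap 0.754 F [-0.43  0.23  1.  ]
lin cm [-0.08 -0.03 -0.03]
twist 3.141 -0.0
```

View pics/w9.png

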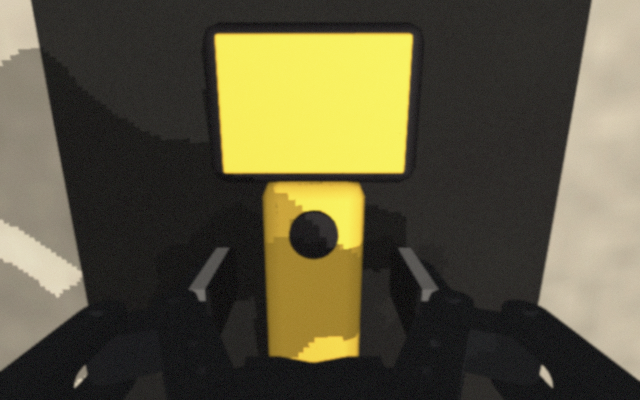

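The fingers are clear of the handle on both sides. Retreating straight up.

```bash
python3 -m jog '{"linear":[[-0.3,0,0],[-1,0,0],[-2,0,0],[-3.5,0,0],[-5,0,0],[-7,0,0],[-9,0,0],[-11.5,0,0],[-14,0,0],[-16.5,0,0],[-18.5,0,0],[-20,0,0],[-20,0,0],[-20,0,0],[-20,0,0]],"twist":[0,0,0,0,0,0,0,0,0,0,0,0,0,0,0],"claw":[0.8,1,1,1,1,1,1,1,1,1,1,1,1,1,1]}'
python3 - <<'E'
from h import *
go((.474,-.284,.2157),85.6)
W=manip.snapshot("wrist");cv2.imwrite("pics/w10.png",W["pixels"][:,:,::-1])
S=manip.snapshot("scene");cv2.imwrite("pics/s10.png",S["pixels"][:,:,::-1])
T=manip.snapshot("top")
g=cv2.inRange(hsv(T),(45,80,40),(85,255,255)); c=big(g,(205,120,262,170)); print("green top",cv2.minAreaRect(c))
E
```

```text
t: 20.08
tcp_pos: [0.4736, -0.2837, 0.2146]
tool_rot: [-0.706, 0.027, 0.707, 0.028]
force: [0.1, 0.7, 0.6]
finger_gap: 0.998
t 20.0833 tcp [ 0.4736 -0.2837  0.2146] xaxis [-9.e-04  8.e-04 -1.e+00] yaw of y -94.42 gap 0.998 F [0.06 0.67 0.55]
lin cm [-0.11  0.03 -0.04]
twist 3.141 -0.0
green top ((233.98648071289062, 146.08108520507812), (41.09974670410156, 30.413814544677734), 9.462323188781738)
```

View pics/w10.png

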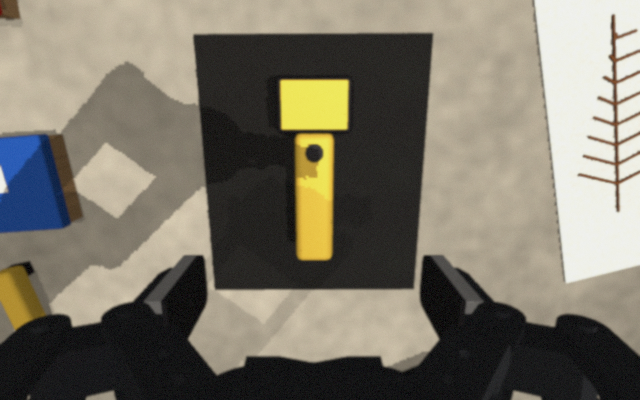

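View pics/s10.png

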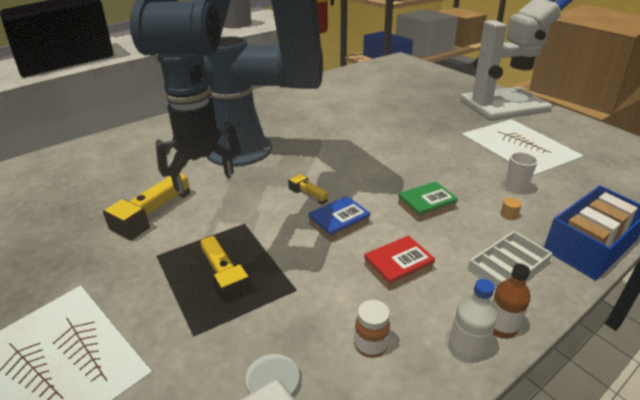

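The wrist picture shows the scanner lying flat in the middle of the mat (corners (194,35), (433,34), (414,290), (216,290)) and the gripper well above it. One numeric check, then I'll hand in.

```bash
python3 - <<'E'
from h import *
W=manip.snapshot("wrist")
m=onz(W,[(194,35),(433,34),(414,290),(216,290)],.004)[:,:2]
h=onz(W,[(280,80),(350,79),(349,131),(281,130)],.048)[:,:2].mean(0)
e=onz(W,[(296,260),(333,260)],.048)[:,:2].mean(0)
u=(h-e)/np.linalg.norm(h-e)
print("mat",m.mean(0).round(4),"origin",(h-.066*u).round(4),"yaw",np.degrees(np.arctan2(u[1],u[0])).round(1))
print(manip.sign_off(), manip.sense()["t"])
E
```

```text
mat [ 0.472  -0.2843] origin [ 0.4727 -0.2847] yaw -4.4
the job is handed in; nothing more can be done
the job is handed in; nothing more can be done
```

The job is done and handed in at about 20 s of the 51 s allowed, with no verdict reported.

- **Scan:** I picked up the yellow scanner, the one of the given size, from the mat. I held it level for just over 3 s with the window at about (0.5856, 0.2546). The label measured (0.585, 0.2545), and the window was about 8 cm above it. The arm stayed still to within the measurement noise.
- **Set-down:** I lowered the scanner until it touched the mat; the readings taken during set-down showed at most about 11 N. I then eased off, let go and retreated straight up.

**Last checks:**
- The scanner's origin is about 1 mm from the mat's measured centre and lined up with it at −4.4°.
- The green box gives the same position in the top picture as at the start.
- The gripper is open and about 0.2 m above everything.

No check failed. The camera views differed by 2–3 mm on the label position, and the lid corners I predicted in the wrist picture were off by up to about 5 pixels, or roughly 2 mm.

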